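Unclip the cooled prints and load them into the dryer

ROBOT

A 7-joint arm with a two-finger parallel gripper is mounted at the origin on the work surface. World frame = base frame: x ahead of the robot, y to its left, z up, the work surface at z = 0. Lengths are in mm, angles in rad, forces in N, time in s.
With the tool pointing down it reaches from about 400 to 875 mm from the base axis. Payload 4.4 kg.
Tool frame: the origin (TCP) lies at the very end of the fingers, on their centre line; the grasp point (between the pads) lies 19 mm behind it; z points along the fingers, y is the line along which they close (so a half turn about z gives the same grasp; the last joint's range is limited). The gripper opens to 85 mm and grips with 20 to 120 N. Pads are 22 mm wide; open, the fingers measure 114 mm over their backs; the gripper's body (76 mm by 85 mm) begins 54 mm behind the grasp point. The pads swing forward as they close: fully open they stand 13 mm farther back than shut.
Start: joints at [-1.227, 0.628, 0.038, 1.517, -0.027, 0.996, -0.02], TCP at [258.955, 596.205, 231.313] pointing down, gripper open.
Joint ranges: [-3.06, 3.06], [-0.37, 2.12], [-1.25, 1.32], [0.18, 2.47], [-1.1, 4.24], [0.23, 1.98], [-2.94, 2.94]. Speed limits (rad/s): [2.57, 2.57, 3.14, 3.14, 3.14, 3.14, 3.14].

INTERFACE

Orientations are given as [roll, pitch, yaw] about the fixed x, y, z axes, in that order (R = Rz(yaw) Ry(pitch) Rx(roll)).
In Python, from cell import sensors, get_image, camera_params, order gives the robot as it stands.
- The arm moves only by the shell command python3 -m inch 'ROWS' [OPENING]. ROWS is JSON, a list that holds one entry, the list of rows, each a list of 4 numbers: the shift along the tool's x, y, z in cm, then the turn about the tool's z in degrees. A call has 1 to 8 rows; each row is the pose to reach, as a shift and turn from the pose commanded when the call began, along the tool's axes at that moment; what a row does not reach only later rows make up. A row lasts 1/12 s, in which the tool goes at most 41.7 mm and 7.16 degrees, less where a joint would pass 70% of its speed; a pose out of reach is approached as far as the arm can. A call with a gripper value outside its range is refused whole. OPENING is the finger opening in cm, from 0 to 8.54, set as the call begins (- or left out, the last holds). The fingers move at their own pace and stop on an object; the grip force is fixed at half the most. Time passes only in rows, so rows that repeat a pose let the fingers close. It gives the time, the measured TCP pose, the force, the opening and the grip force at its end, in the units of the state.
- sensors.read_state(): the state, without advancing time (a new reading comes with each control period).
- get_image(name): name is "side" or "top"; returns the picture (400x640x3 uint8, blue, green, red); there is no depth.
- camera_params(name): a dict with "mtx" (3x3 intrinsics, pixels), "rvec" (rotation vector, rad) and "tvec" (3), from world to camera coordinates, as OpenCV has them. Camera axes: x right, y down, z forward; pixel columns grow to the right and rows downward; lengths in mm; the calibration is good to about 2 mm. A picture is of the moment at which its call begins. camera_params takes no time and is no camera call.
- order.finish_job(): hands the job in; it is judged then, once.
The state is a dict: "clock": time; "qpos": joint angles; "qd": joint speeds; "tau": joint torques, N m; "eef_pos": TCP position; "tool_rot": TCP orientation; "force": force on the tool from outside, world axes, zero at the start; "torque": the same for the moment, N m; "width": finger opening in mm; "gripper_force": force on a finger pad.
Only numpy, scipy, OpenCV 4.12 (cv2) and the standard library are available. Lean on these libraries where they do the work, as an engineer would, in place of code of your own. Each camera call takes 0.05 s, during which the arm holds its last target. There are 200 camera calls.

TASK

Printed covers lie on the cooling fixture, each held flat under a spring finger: for every cover, first swing its finger up and back until it stays, then lift the cover out and lay it flat in the black tray, rib upwards. When all covers are in the tray, slide the tray into the dryer's bay until it is fully home, and leave every finger of the fixture down again. Never pull a cover out from under a finger that is still down, and leave the other things on the table where they are.

Things in the scene. Friction and masses are not known exactly. Their poses are not given: they have to be found in the camera images.
- fixture: fixed aluminium plate 200 (x) x 345 (y) x 10 mm with 3 seats along y at -115, 0, +115 mm (1, 2, 3). Stops 5 mm high in front (-x) and at the sides of each seat, about 3 mm clear of the cover: a cover goes straight up. At x=+80 mm a post behind each seat carries its spring finger. Origin: centre of the underside; +x points away from the robot
- tray: loose black open tray, outside 106 (x) x 216 (y) mm, walls 4 mm thick, 20 high, floor 4 mm, about 350 g. Three covers fit side by side along y (68 mm spacing), long sides along x. Handle: upright fin in the middle of the -x side, 10 mm thick (y), x=-53 to -101 mm, z=8 to 42 mm. Origin: centre of the underside. It slides on the table
- dryer: fixed low dryer, 264 mm wide (y), 300 deep. Bay on its -x side: 224 wide, 110 deep, 45 high, no floor (the tray slides on the table, +x side first, handle stays outside). Deck over it 55 mm high; taller housing (140) from x=+85 mm. Flared guides 26 mm high reach 35 mm out, catch a tray about 15 mm off centre. Origin: middle of the mouth at table level; +x into the bay
- bay_seat (a point): point 57 mm inside the bay mouth, at table level, where the tray's origin is when the tray is fully home (its back side against the bay's back wall); its axes are the dryer's
- cover1: yellow printed cover 1, may be absent; starts in seat 1 under finger 1. Plate 90 (x) x 60 (y) x 5 mm with an upright grip rib on top: 10 mm thick (y), from x=-32 to +8 mm, reaching 31 mm above the underside; 50 g, centre of mass near x=-3 mm. Origin: centre of the underside
- finger1 (a joint): hinge of finger 1, rad: 0 pressing on a cover, -0.08 down with none, 2.1 fully up and back. Axis along the fixture's y at fixture x=+80 mm, y of seat 1, z=27 mm. Its spring and weighted tab press it down (about 3 N at the tab to lift) until about 1.6 rad; beyond that the tab's weight swings it back and it stays; below, it snaps down
- tab1 (a point): grip point on the upright black tab at the tip of finger 1, a plate 10 mm thick (fixture y), tab 22 mm long. Finger down: 52 mm in front (-x) of the hinge and 22 above it, 24 below the tab's top, 34 above the cover's plate. It follows the finger on a 56 mm arc over the top, to 45 mm behind (+x) and 34 above the hinge at 2.1 rad
- seat1 (a point): centre of seat 1 on the fixture's top face, 10 mm above the table; a seated cover's origin is here
- cover2: yellow printed cover 2, may be absent; starts in seat 2 under finger 2. Plate 90 (x) x 60 (y) x 5 mm with an upright grip rib on top: 10 mm thick (y), from x=-32 to +8 mm, reaching 31 mm above the underside; 50 g, centre of mass near x=-3 mm. Origin: centre of the underside
- finger2 (a joint): hinge of finger 2, rad: 0 pressing on a cover, -0.08 down with none, 2.1 fully up and back. Axis along the fixture's y at fixture x=+80 mm, y of seat 2, z=27 mm. Its spring and weighted tab press it down (about 3 N at the tab to lift) until about 1.6 rad; beyond that the tab's weight swings it back and it stays; below, it snaps down
- tab2 (a point): grip point on the upright black tab at the tip of finger 2, a plate 10 mm thick (fixture y), tab 22 mm long. Finger down: 52 mm in front (-x) of the hinge and 22 above it, 24 below the tab's top, 34 above the cover's plate. It follows the finger on a 56 mm arc over the top, to 45 mm behind (+x) and 34 above the hinge at 2.1 rad
- seat2 (a point): centre of seat 2 on the fixture's top face, 10 mm above the table; a seated cover's origin is here
- cover3: yellow printed cover 3, may be absent; starts in seat 3 under finger 3. Plate 90 (x) x 60 (y) x 5 mm with an upright grip rib on top: 10 mm thick (y), from x=-32 to +8 mm, reaching 31 mm above the underside; 50 g, centre of mass near x=-3 mm. Origin: centre of the underside
- finger3 (a joint): hinge of finger 3, rad: 0 pressing on a cover, -0.08 down with none, 2.1 fully up and back. Axis along the fixture's y at fixture x=+80 mm, y of seat 3, z=27 mm. Its spring and weighted tab press it down (about 3 N at the tab to lift) until about 1.6 rad; beyond that the tab's weight swings it back and it stays; below, it snaps down
- tab3 (a point): grip point on the upright black tab at the tip of finger 3, a plate 10 mm thick (fixture y), tab 22 mm long. Finger down: 52 mm in front (-x) of the hinge and 22 above it, 24 below the tab's top, 34 above the cover's plate. It follows the finger on a 56 mm arc over the top, to 45 mm behind (+x) and 34 above the hinge at 2.1 rad
- seat3 (a point): centre of seat 3 on the fixture's top face, 10 mm above the table; a seated cover's origin is here
- spray_bottle: bystander: white bottle 60 mm across, 170 mm high, loose; origin under its centre
- vase: bystander: yellow printed vase 60 mm across, 85 mm high, loose; origin under its centre
- tin: bystander: small round steel tin 34 mm across, 22 mm high, loose, between fixture and dryer; origin under its centre
There are look-alikes about, which are no part of the job. What is shaped like the cover1 but orange or turquoise is not meant.

How it is judged:
By the outcome, as a careful person would: the job done as asked, in the order asked, and still so for the second after the job is handed in, with the robot touching nothing.
Of cover1, cover2, cover3 only 2 to 3 are there at a start; the rules pass over those that are not, and their reading is None.
At some moment in a run one of tray may be knocked a few centimetres aside while the robot is not near it.
Once in a run the grip may slacken for a moment while it holds something.
It also fails if it takes over 210 s, if anything falls off the work surface, if the arm or the gripper's body presses on something with over 40 N, if the wrist force passes 120 N, or if a joint passes its speed limit or range.

## Working session

There is one attempt and no reset: what is moved stays moved. The work goes in short steps, Python scripts to look and compute and a shell command to move; the robot and the scene stay as the last step left them, time stands still between calls to the robot, and variables do not carry over. Pictures are saved under pics/ and viewed, at most 14 in all, crops included, and the job is handed in when it is done.

```bash
ls; mkdir -p pics
python3 - <<'E'
from cell import sensors, get_image, camera_params
import cv2,numpy as np
print(sensors.read_state())
for n in("side","top"):
    im=get_image(n);cv2.imwrite(f"pics/{n}0.png",im)
    p=camera_params(n);R=cv2.Rodrigues(np.array(p['rvec'],float))[0];print(n,p['mtx'],(-R.T@np.array(p['tvec']).ravel()))
E
```

```text
pics
{'clock': 0.0, 'qpos': array([-1.22684219,  0.62934314,  0.03841913,  1.51832909, -0.02695921,
        0.99634864, -0.02000403]), 'qd': array([-7.75758685e-04, -3.53791619e-05, -1.35508019e-03,  1.79457368e-04,
        8.81357211e-05,  7.97427454e-04,  1.54944347e-03]), 'tau': array([-1.72468681e-04, -5.63404620e+01,  1.22578092e+00, -1.93457884e+01,
        1.08020118e-02,  1.03027158e-02,  1.09039067e-05]), 'eef_pos': array([258.67362358, 595.63496451, 230.40309251]), 'tool_rot': array([-3.13968238e+00,  4.54051641e-05,  2.73187607e+00]), 'force': array([-0.22830938, -0.33126933, -0.21094777]), 'torque': array([-0.00377684,  0.02444168,  0.02083122]), 'gripper_force': 0.0, 'width': 85.31878407859516}
side [[384.53523221   0.         312.73824501]
 [  0.         384.53523221 203.8704351 ]
 [  0.           0.           1.        ]] [ 368.36678247 -719.71199224  950.65444105]
top [[484.20116009   0.         312.15654642]
 [  0.         484.20116009 203.91128127]
 [  0.           0.           1.        ]] [ 251.40745871    8.03924375 1502.83025006]
```

View pics/top0.png

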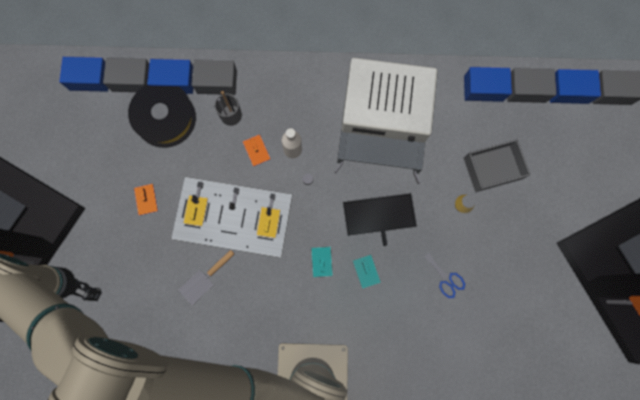

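View pics/side0.png

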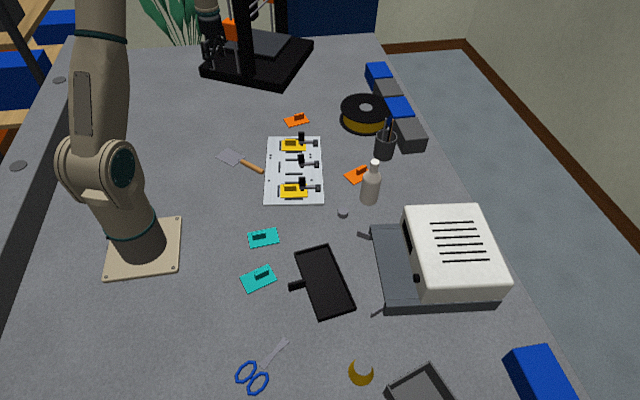

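The top view shows covers in seats 3 (195,211) and 1 (268,222). Seat 2 (232,217) is empty. The tray is at (380,215) with its handle toward the robot, and the dryer mouth is around (380,163).

```bash
cat > h.py <<'E'
from cell import sensors, get_image, camera_params
import cv2,numpy as np
def ray(n,uv,z):
    p=camera_params(n);K=np.array(p['mtx']);R=cv2.Rodrigues(np.array(p['rvec'],float))[0];t=np.array(p['tvec'],float).ravel()
    c=-R.T@t;d=R.T@np.linalg.solve(K,np.array([uv[0],uv[1],1.]));return c+d*(z-c[2])/d[2]
def proj(n,P):
    p=camera_params(n);return cv2.projectPoints(np.array(P,float).reshape(-1,3),np.array(p['rvec'],float),np.array(p['tvec'],float),np.array(p['mtx']),None)[0].reshape(-1,2)
def blobs(mask,amin=40):
    cs=cv2.findContours(mask.astype(np.uint8),cv2.RETR_EXTERNAL,cv2.CHAIN_APPROX_NONE)[0]
    return [c for c in cs if cv2.contourArea(c)>amin]
def rect(n,c,z):
    P=np.array([ray(n,q,z)[:2] for q in c.reshape(-1,2)],np.float32)
    return cv2.minAreaRect(P)
E
python3 - <<'E'
from h import *
im=cv2.imread('pics/top0.png');hsv=cv2.cvtColor(im,cv2.COLOR_BGR2HSV);H,S,V=[hsv[...,i].astype(int) for i in range(3)]
def rep(l,m,z,box):
    k=np.zeros(m.shape,bool);x0,y0,x1,y1=box;k[y0:y1,x0:x1]=1
    for c in blobs(m&k): print(l,c.reshape(-1,2).mean(0).round(1),[np.round(a,1) for a in rect('top',c,z)])
for p in [(205,245),(380,215),(380,150),(380,100),(230,300),(195,215),(384,238)]: print(p,hsv[p[1],p[0]])
rep('yel',(H>18)&(H<35)&(S>120),15,(170,170,300,260))
fm=((V>140)&(S<40))
fm=cv2.morphologyEx(fm.astype(np.uint8),cv2.MORPH_CLOSE,np.ones((15,15)))>0
rep('fix',fm,10,(160,165,300,270))
rep('tray',cv2.morphologyEx((V<60).astype(np.uint8),cv2.MORPH_OPEN,np.ones((9,9)))>0,20,(335,185,425,250))
cr=np.hstack([im[170:265,165:300]]);cv2.imwrite('pics/a.png',cv2.resize(im[130:260,165:300],None,fx=4.4,fy=4.4,interpolation=cv2.INTER_CUBIC))
cv2.imwrite('pics/b.png',cv2.resize(im[50:250,325:435],None,fx=3,fy=3,interpolation=cv2.INTER_CUBIC))
E
```

```text
(205, 245) [113   8 121]
(380, 215) [105  11  46]
(380, 150) [109  20 101]
(380, 100) [ 30   6 180]
(230, 300) [114  11 120]
(195, 215) [ 22 161 119]
(384, 238) [105  25  41]
yel [268.  221.4] [array([465.3, 149.4]), array([57.3, 86.7]), np.float64(82.9)]
yel [195.  209.9] [array([495.9, 378.6]), array([60. , 86.6]), np.float64(83.3)]
fix [231.8 216.7] [array([481.9, 264.3]), array([345.8, 201.1]), np.float64(82.1)]
tray [379.1 213.9] [array([ 499.2, -195.4]), array([103.8, 212.3]), np.float64(8.8)]
```

View pics/a.png

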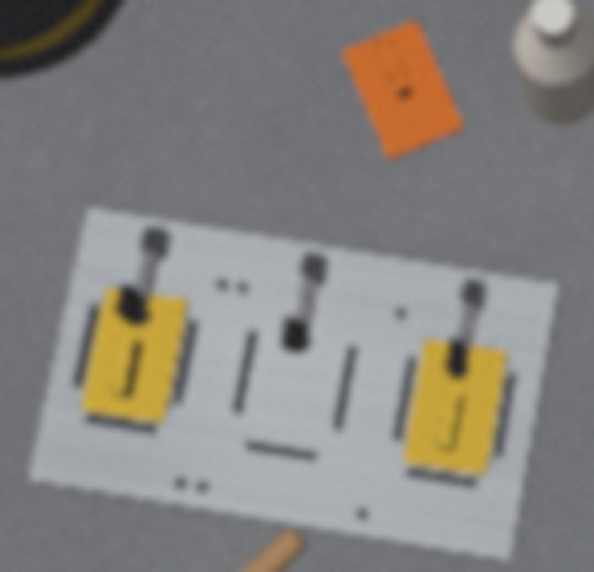

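View pics/b.png

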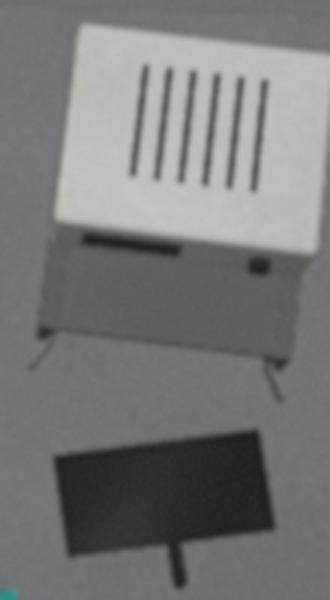

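Both crops agree with the masks. Tab tops are at crop pixels (132,303), (295,334) and (458,357), and the deck front corners are at (38,335) and (290,362). Next I compare these with the model.

```bash
cat >> h.py <<'E'
A=np.radians(-7.9);FX=np.array([np.cos(A),np.sin(A)]);FY=np.array([-FX[1],FX[0]]);F0=np.array([481.9,264.3])
def fix(x,y): return F0+x*FX+y*FY
def go(target,yaw,z,st=None):
    """shift in tool axes (cm) + turn deg from measured pose"""
    s=st or sensors.read_state();p=s['eef_pos'];w=s['tool_rot'][2]
    d=np.array(target)-p[:2];tx=np.array([np.cos(w),np.sin(w)]);ty=np.array([np.sin(w),-np.cos(w)])
    turn=np.degrees(w)-yaw;turn=(turn+180)%360-180
    return np.round([d@tx/10,d@ty/10,(p[2]-z)/10,turn],2),p.round(1),np.degrees(w).round(1)
E
python3 - <<'E'
from h import *
for s,q in ((115,(132,303)),(0,(295,334)),(-115,(458,357))):
    print('tab',s,fix(28,s).round(1),ray('top',(165+q[0]/4.4,130+q[1]/4.4),68)[:2].round(1))
a=ray('top',(325+38/3,50+335/3),55);b=ray('top',(325+290/3,50+362/3),55)
d=a-b;print('dryer front',a.round(1),b.round(1),np.linalg.norm(d[:2]),'yaw',np.degrees(np.arctan2(-d[0],d[1])),'mouth',((a+b)/2).round(1))
print('tin',ray('top',(308,180),22).round(1),'bottle',ray('top',(291,135),150).round(1))
print(go(fix(28,-115),172.1,130))
E
```

```text
tab 115 [525.4 374.4] [522.5 367.6]
tab 0 [509.6 260.5] [503.9 254.6]
tab -115 [493.8 146.5] [490.9 142.4]
dryer front [653.6 -61.6  55. ] [ 631.8 -320.8   55. ] 260.074710861506 yaw -4.805751988133009 mouth [ 642.7 -191.2   55. ]
tin [600.8  28.9  22. ] bottle [704.   80.4 150. ]
(array([-39.46, -31.83,  10.05, -15.58]), array([258.7, 595.7, 230.5]), np.float64(156.5))
```

```bash
python3 -m inch '[[[-20,-16,0,-8],[-39.5,-31.8,0,-15.6],[-39.5,-31.8,0,-15.6],[-39.5,-31.8,0,-15.6],[-39.5,-31.8,0,-15.6],[-39.5,-31.8,0,-15.6],[-39.5,-31.8,0,-15.6],[-39.5,-31.8,0,-15.6]]]' 8.5; python3 -c "
from h import *
print(go(fix(28,-115),172.1,130))"
```

```text
clock: 0.77
eef_pos: [414.2, 299.0, 231.1]
tool_rot: [-3.141, -0.0, 3.004]
force: [1.1, -0.3, 0.0]
width: 85.1
gripper_force: 0.0
(array([ -9.97, -14.01,  10.11,   0.03]), array([414.2, 299. , 231.1]), np.float64(172.1))
```

```bash
python3 -m inch '[[[-10,-14,0,0],[-10,-14,0,0],[-10,-14,0,0],[-10,-14,0,0],[-10,-14,5,0],[-10,-14,9,0],[-10,-14,9,0],[-10,-14,9,0]]]' ; python3 -c "
from h import *
cv2.imwrite('pics/c.png',np.vstack([cv2.resize(get_image('side')[120:220,240:370],None,fx=4,fy=4,interpolation=2),cv2.resize(get_image('top')[180:220,190:320],None,fx=4,fy=4)]))
print(go(fix(28,-115),172.1,30))"
```

```text
clock: 1.43
eef_pos: [491.3, 148.0, 139.0]
tool_rot: [-3.139, -0.006, 3.004]
force: [-0.4, -0.1, 0.5]
width: 84.8
gripper_force: 0.0
(array([-1.000e-02, -3.100e-01,  1.123e+01,  9.000e-02]), array([494.2, 149.7, 142.3]), np.float64(172.2))
```

View pics/c.png

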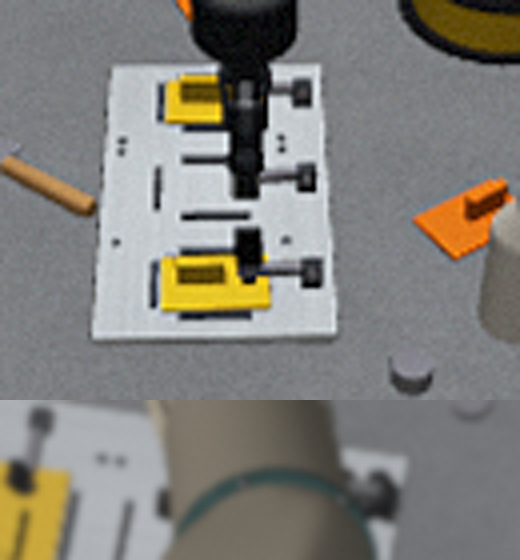

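The side crop shows tab 1 at (247,245), which is full-image pixel (302,181), with the gripper above it. I check that against the prediction.

```bash
python3 -c "
from h import *
for s in(-115,0,115): print(proj('side',[*fix(28,s),61]))
print(ray('side',(301.7,180.5),61), proj('top',[*fix(28,115),61]))"
```

```text
[[302.41871476 180.72944994]]
[[301.93092316 156.82476515]]
[[301.4958886  135.50548841]]
[491.6873174 147.9394719  61.       ] [[193.3770939  198.30870555]]
```

```bash
python3 -m inch '[[[0.1,-0.2,4,0],[0.1,-0.2,8,0],[0.1,-0.2,10,0],[0.1,-0.2,11,0],[0.1,-0.2,11,0],[0.1,-0.2,11,0],[0.1,-0.2,11,0]]]'; python3 -m inch '[[[0,0,0,0],[0,0,0,0],[0,0,0,0],[0,0,0,0],[0,0,0,0],[0,0,0,0],[0,0,0,0],[0,0,0,0]]]' 0; python3 -c "
from h import *
print(go(fix(28,-115),172.1,30))"
```

```text
clock: 2.12
eef_pos: [494.2, 147.7, 33.3]
tool_rot: [3.14, 0.004, 3.004]
force: [-0.6, -0.2, -0.2]
width: 84.6
gripper_force: 0.0
clock: 2.78
eef_pos: [492.3, 146.0, 31.5]
tool_rot: [-3.141, -0.0, 3.003]
force: [-0.1, -2.8, 4.2]
width: 9.5
gripper_force: 58.5
(array([-0.14,  0.08,  0.15, -0.02]), array([492.3, 146. ,  31.5]), np.float64(172.1))
```

```bash
python3 -m inch '[[[-0.33,0,-0.66,0],[-0.74,0,-1.27,0],[-1.23,0,-1.82,0],[-1.79,0,-2.31,0],[-2.41,0,-2.71,0],[-3.07,0,-3.04,0],[-3.78,0,-3.27,0],[-4.5,0,-3.41,0]]]'; python3 -m inch '[[[-0.74,0,-0.04,0],[-1.48,0,0.01,0],[-2.2,0,0.16,0],[-2.9,0,0.41,0],[-3.56,0,0.74,0],[-4.17,0,1.15,0],[-4.72,0,1.64,0],[-5.03,0,1.98,0]]]'; python3 -c "
from h import *
cv2.imwrite('pics/d.png',cv2.resize(get_image('side')[100:230,230:380],None,fx=4,fy=4,interpolation=2))
print(go(fix(125,-115),172.1,42), sensors.read_state()['width'])"
```

```text
clock: 3.45
eef_pos: [532.6, 140.3, 65.4]
tool_rot: [-3.139, -0.009, 3.005]
force: [-9.6, -0.4, -4.3]
width: 9.4
gripper_force: 58.9
clock: 4.12
eef_pos: [587.5, 132.7, 48.0]
tool_rot: [-3.141, 0.0, 3.003]
force: [-5.8, -4.0, 9.9]
width: 9.1
gripper_force: 65.9
(array([-0.18,  0.09,  0.56, -0.03]), array([588. , 132.6,  47.6]), np.float64(172.1)) 9.548131206317757
```

View pics/d.png

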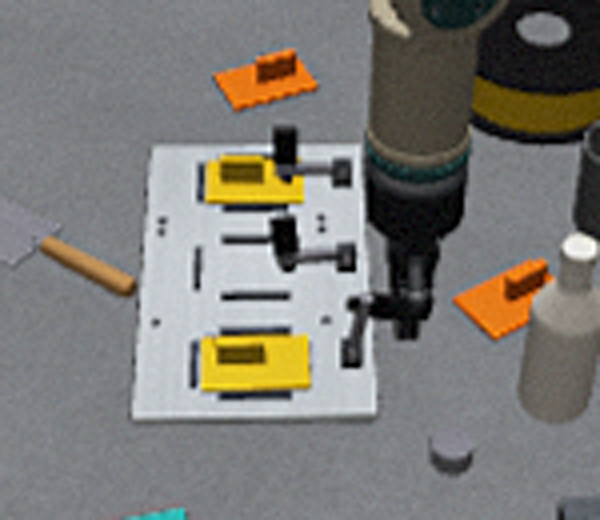

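The finger is swung back, with its tab behind the hinge. Now I release, move to the cover, and grip the rib.

```bash
python3 -m inch '[[[0,0,0,0],[0,0,0,0],[0,0,0,0],[0,0,0,0],[0,0,-2,0],[0,0,-4,0],[0,0,-6,0],[0,0,-6,0]]]' 4.5; python3 -m inch '[[[3,0,0,0],[6,0,0,0],[9,0,0,0],[12,0,0,0],[13.1,0,0,0],[13.1,0,0,0],[13.1,0,0,0],[13.1,0,0,0]]]';python3 -c "
from h import *
print(go(fix(-8,-115),172.1,17.5))
cv2.imwrite('pics/e.png',cv2.resize(get_image('side')[100:230,230:380],None,fx=4,fy=4,interpolation=2))"
```

```text
clock: 4.83
eef_pos: [590.1, 134.8, 109.7]
tool_rot: [3.138, 0.008, 3.004]
force: [0.8, 0.4, -0.1]
width: 44.8
gripper_force: 0.0
clock: 5.5
eef_pos: [459.0, 152.0, 105.8]
tool_rot: [3.141, 0.002, 3.004]
force: [0.3, -0.2, 0.4]
width: 45.2
gripper_force: 0.0
(array([ 0.08, -0.06,  8.83, -0.  ]), array([459. , 152. , 105.8]), np.float64(172.1))
```

View pics/e.png

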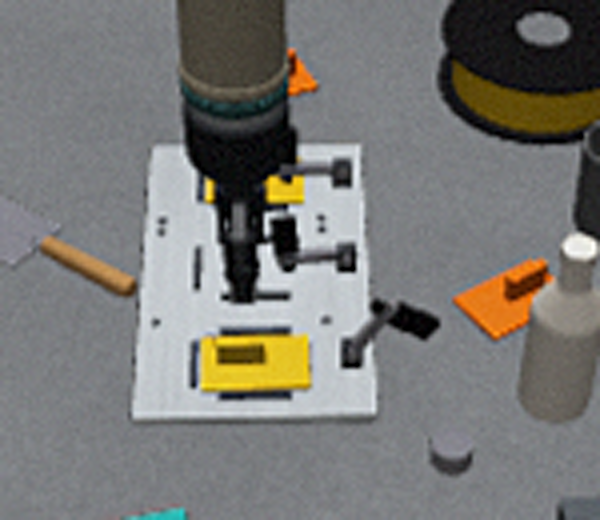

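Finger 1 stays back at (375–435, 310). I go down and grip the rib.

```bash
python3 -m inch '[[[0.1,0,3,0],[0.1,0,6,0],[0.1,0,8,0],[0.1,0,8.8,0],[0.1,0,8.8,0],[0.1,0,8.8,0],[0.1,0,8.8,0],[0.1,0,8.8,0]]]'; python3 -m inch '[[[0,0,0,0],[0,0,0,0],[0,0,0,0],[0,0,0,0],[0,0,0,0],[0,0,0,0],[0,0,-0.5,0],[0,0,-1,0]]]' 0; python3 -m inch '[[[0,0,-2,0],[0,0,-4,0],[0,0,-6,0],[0,0,-8,0],[0,0,-10,0],[0,0,-10,0],[0,0,-10,0],[0,0,-10,0]]]';python3 -c "
from h import *
im=get_image('top');cv2.imwrite('pics/f.png',im)
hsv=cv2.cvtColor(im,cv2.COLOR_BGR2HSV);m=cv2.morphologyEx((hsv[...,2]<60).astype(np.uint8),cv2.MORPH_OPEN,np.ones((9,9)));m[:,:335]=0;m[:,425:]=0;m[:185]=0;m[255:]=0
for c in blobs(m): print(rect('top',c,20))
w=blobs((hsv[...,2]>140)&(hsv[...,1]<40),3000)
for c in w: print(cv2.boundingRect(c),rect('top',c,140))
print(sensors.read_state()['eef_pos'])"
```

```text
clock: 6.22
eef_pos: [457.2, 152.1, 18.8]
tool_rot: [3.14, 0.002, 3.004]
force: [-0.7, -1.2, 0.1]
width: 45.3
gripper_force: 0.0
clock: 6.88
eef_pos: [455.9, 151.8, 27.9]
tool_rot: [-3.141, -0.0, 3.004]
force: [-0.9, -0.3, 0.1]
width: 8.5
gripper_force: 58.6
clock: 7.55
eef_pos: [455.6, 151.7, 127.3]
tool_rot: [-3.141, -0.001, 3.004]
force: [-0.6, 0.8, -0.8]
width: 9.0
gripper_force: 39.5
((499.0211486816406, -195.2023468017578), (103.53058624267578, 212.07029724121094), 8.983814239501953)
(172, 177, 58, 71) ((472.89910888671875, 321.05224609375), (156.31829833984375, 183.8810577392578), 82.09481048583984)
(343, 58, 94, 77) ((839.4834594726562, -210.58584594726562), (262.52001953125, 214.07728576660156), 83.77935028076172)
[455.35000746 151.56601456 126.90189204]
```

Cover 1 is lifted and the tray has not moved. I carry the cover over to the tray.

```bash
cat >> h.py <<'E'
def tray(x,y,c=(499.5,-195.8),yaw=8.9):
    a=np.radians(yaw);X=np.array([np.cos(a),np.sin(a)]);return np.array(c)+x*X+y*np.array([-X[1],X[0]])
E
python3 -c "
from h import *
print(go(tray(-10,-55),188.9,12.5),tray(-10,-55))"
```

```text
(array([ -9.76, -39.36,  11.44, -16.78]), array([455.4, 151.6, 126.9]), np.float64(172.1)) [ 498.12947259 -251.68489648]
```

```bash
python3 -m inch '[[[-0.7,-3,0,-1],[-1.5,-6,0,-3],[-2.2,-9,0,-6],[-3,-12,0,-9],[-3.7,-15,0,-12],[-4.4,-18,0,-15],[-5.2,-21,0,-16.8],[-5.9,-24,0,-16.8]]]'; python3 -m inch '[[[1,0,0,0]]]' >/dev/null;  python3 -c "
from h import *
print(go(tray(-10,-55),188.9,12.5),sensors.read_state()['width'])"
```

```text
clock: 8.27
eef_pos: [480.8, -95.4, 126.3]
tool_rot: [3.14, -0.002, -2.985]
force: [-0.5, -0.1, -1.1]
width: 8.9
gripper_force: 64.1
(array([ -0.29, -15.12,  11.4 ,  -0.49]), array([ 473.1, -102.5,  126.5]), np.float64(-171.6)) 8.514038917119962
```

```bash
python3 -m inch '[[[0,-3.5,0,0],[-0.1,-7,0,0],[-0.2,-10.5,0,0],[-0.3,-14,0,-0.4],[-0.3,-15.1,1,-0.4],[-0.3,-15.1,3,-0.4],[-0.3,-15.1,4,-0.4],[-0.3,-15.1,4,-0.4]]]'; python3 -c "
from h import *
ims=[get_image(n) for n in('side','top')]
for n,i in zip('st',ims): cv2.imwrite(f'pics/g{n}.png',i)
cv2.imwrite('pics/g.png',np.hstack([cv2.resize(ims[0][220:340,260:380],(400,400),interpolation=2),cv2.resize(ims[1][150:270,325:445],(400,400),interpolation=2)]))
print(go(tray(-10,-55),188.9,12.5),sensors.read_state()['width'])
print(proj('side',[[*tray(a,b),20] for a,b in((-53,-108),(-53,108),(53,108),(53,-108))]))"
```

```text
clock: 9.02
eef_pos: [495.5, -242.4, 84.3]
tool_rot: [3.137, -0.006, -2.978]
force: [-0.6, 0.0, -0.9]
width: 8.6
gripper_force: 64.0
(array([ 0.09, -0.9 ,  7.43,  0.52]), array([ 497.6, -242.6,   86.8]), np.float64(-170.6)) 8.562698876285737
[[318.22376032 320.2892792 ]
 [293.66413006 252.6882086 ]
 [328.10270392 243.29504394]
 [356.70371886 308.07339439]]
```

View pics/g.png

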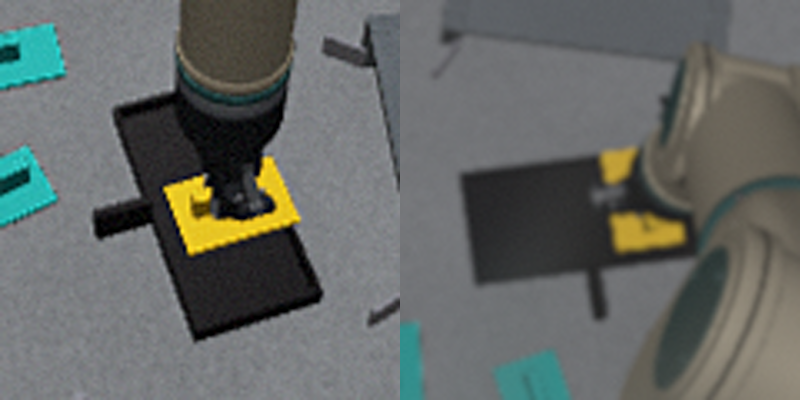

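The tray rim corners match the prediction to within about 2 px, and cover 1 is held level above the tray. Lowering it now.

```bash
python3 -m inch '[[[0.05,-0.9,0,0.5],[0.05,-0.9,2,0.5],[0.05,-0.9,4,0.5],[0.05,-0.9,5.5,0.5],[0.05,-0.9,6.5,0.5],[0.05,-0.9,7,0.5],[0.05,-0.9,7.3,0.5],[0.05,-0.9,7.3,0.5]]]'; python3 -m inch '[[[0,0,0,0],[0,0,0,0]]]';  python3 -c "
from h import *
print(go(tray(-10,-55),188.9,12.5),sensors.read_state()['width'])"
```

```text
clock: 9.78
eef_pos: [499.4, -253.3, 14.7]
tool_rot: [-3.141, 0.0, -2.988]
force: [0.4, 0.0, -0.2]
width: 8.7
gripper_force: 64.0
clock: 9.95
eef_pos: [499.7, -253.5, 15.4]
tool_rot: [-3.141, 0.001, -2.988]
force: [0.2, 0.1, -1.3]
width: 8.7
gripper_force: 64.0
(array([ 0.13,  0.2 ,  0.29, -0.08]), array([ 499.7, -253.5,   15.4]), np.float64(-171.2)) 8.708841595716851
```

```bash
python3 -m inch '[[[0.12,0.1,0.15,0],[0.12,0.1,0.3,0],[0.12,0.1,0.3,0],[0.12,0.1,0.3,0]]]'; python3 -m inch '[[[0,0,0,0],[0,0,0,0],[0,0,0,0],[0,0,0,0],[0,0,-2,0],[0,0,-5,0],[0,0,-9,0],[0,0,-13,0]]]' 3; python3 -m inch '[[[0,3,0,0],[0,7,0,0],[0,11,0,0],[0,15,0,0],[0,19,0,0],[0,23,0,0],[0,27,0,6],[0,30,0,10]]]';python3 -c "
from h import *
ims=[get_image(n) for n in('side','top')]
for n,i in zip('st',ims): cv2.imwrite(f'pics/h{n}.png',i)
cv2.imwrite('pics/h.png',np.hstack([cv2.resize(ims[0][220:340,260:380],(400,400),interpolation=2),cv2.resize(ims[1][150:270,325:445],(400,400),interpolation=2)]))
print(go(fix(28,115),172.1,31))"
```

```text
clock: 10.28
eef_pos: [497.8, -252.4, 12.4]
tool_rot: [-3.141, 0.0, -2.988]
force: [-1.6, 1.0, 6.2]
width: 8.8
gripper_force: 64.9
clock: 10.95
eef_pos: [496.9, -251.9, 142.2]
tool_rot: [3.14, -0.002, -2.987]
force: [1.3, 0.4, -0.2]
width: 30.0
gripper_force: 0.0
clock: 11.62
eef_pos: [450.8, 47.4, 141.7]
tool_rot: [3.14, -0.0, 3.119]
force: [0.3, -0.5, 0.1]
width: 30.1
gripper_force: 0.0
(array([-7.09, 32.46, 11.07,  7.25]), array([450.8,  50.6, 141.7]), np.float64(179.4))
```

View pics/h.png

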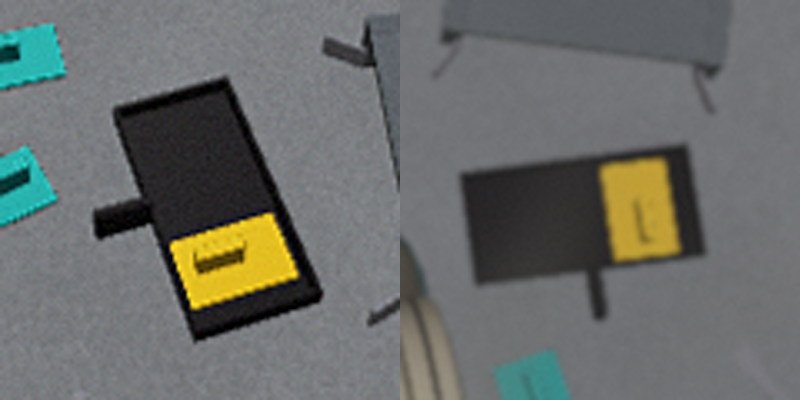

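Cover 1 lies flat inside the tray rim. Now finger 3.

```bash
python3 -m inch '[[[-0.8,4,0,3],[-1.6,8,0,6],[-2.4,12,0,7.2],[-3.2,16,0,7.2],[-4,20,0,7.2],[-4.8,24,0,7.2],[-5.6,28,0,7.2],[-6.8,31.5,0,7.2]]]' 8.5; python3 -m inch '[[[-0.2,0.5,0,0],[-0.2,0.5,0,0],[-0.2,0.5,0,0]]]'; python3 -c "
from h import *
print(go(fix(28,115)-[1,0],172.1,31))"
```

```text
clock: 12.38
eef_pos: [525.6, 360.2, 141.4]
tool_rot: [3.141, -0.001, 2.998]
force: [0.9, -0.0, 0.0]
width: 85.1
gripper_force: 0.0
clock: 12.63
eef_pos: [528.9, 360.5, 140.9]
tool_rot: [-3.139, -0.001, 2.995]
force: [-0.9, -1.3, -0.3]
width: 84.6
gripper_force: 0.0
(array([ 0.65,  1.3 , 10.99, -0.5 ]), array([528.9, 360.5, 140.9]), np.float64(171.6))
```

```bash
python3 -m inch '[[[0.65,1.3,2,-0.5],[0.65,1.3,5,-0.5],[0.65,1.3,8,-0.5],[0.65,1.3,10,-0.5],[0.65,1.3,10.9,-0.5],[0.65,1.3,10.9,-0.5],[0.65,1.3,10.9,-0.5],[0.65,1.3,10.9,-0.5]]]'; python3 -m inch '[[[0,0,0,0],[0,0,0,0],[0,0,0,0],[0,0,0,0],[0,0,0,0],[0,0,0,0],[0,0,0,0],[0,0,0,0]]]' 0; python3 -c "
from h import *
print(go(fix(28,115),172.1,30))"
```

```text
clock: 13.3
eef_pos: [525.7, 375.9, 34.3]
tool_rot: [3.14, 0.002, 3.003]
force: [0.4, 1.3, -0.2]
width: 84.8
gripper_force: 0.0
clock: 13.97
eef_pos: [524.0, 373.7, 32.8]
tool_rot: [-3.138, -0.001, 3.003]
force: [-1.8, -5.4, 5.4]
width: 9.4
gripper_force: 59.1
(array([-0.13,  0.08,  0.28, -0.04]), array([524. , 373.7,  32.8]), np.float64(172.1))
```

```bash
python3 -m inch '[[[-0.33,0,-0.66,0],[-0.74,0,-1.27,0],[-1.23,0,-1.82,0],[-1.79,0,-2.31,0],[-2.41,0,-2.71,0],[-3.07,0,-3.04,0],[-3.78,0,-3.27,0],[-4.5,0,-3.41,0]]]'; python3 -m inch '[[[-0.74,0,-0.04,0],[-1.48,0,0.01,0],[-2.2,0,0.16,0],[-2.9,0,0.41,0],[-3.56,0,0.74,0],[-4.17,0,1.15,0],[-4.72,0,1.64,0],[-5.03,0,1.98,0]]]'; python3 -m inch '[[[0,0,0,0],[0,0,0,0],[0,0,0,0],[0,0,0,0],[0,0,-2,0],[0,0,-4,0],[0,0,-6,0],[0,0,-6,0]]]' 4.5; python3 -m inch '[[[3,0,0,0],[6,0,0,0],[9,0,0,0],[12,0,0,0],[13.1,0,0,0],[13.1,0,0,0],[13.1,0,0,0],[13.1,0,0,0]]]';python3 -c "
from h import *
print(go(fix(-10,115),172.1,17.5))
cv2.imwrite('pics/i.png',cv2.resize(get_image('side')[100:230,230:380],None,fx=4,fy=4,interpolation=2))"
```

```text
clock: 14.63
eef_pos: [564.2, 368.1, 66.0]
tool_rot: [-3.135, -0.01, 3.004]
force: [-10.6, -5.7, -4.9]
width: 9.3
gripper_force: 58.5
clock: 15.3
eef_pos: [619.5, 360.4, 49.7]
tool_rot: [-3.138, -0.001, 3.003]
force: [-6.8, -8.2, 6.5]
width: 9.2
gripper_force: 64.0
clock: 15.97
eef_pos: [621.9, 365.6, 112.4]
tool_rot: [3.135, 0.007, 3.005]
force: [0.7, 0.1, 0.8]
width: 45.0
gripper_force: 0.0
clock: 16.63
eef_pos: [491.3, 380.7, 107.2]
tool_rot: [3.141, 0.002, 3.003]
force: [0.2, -0.1, 0.6]
width: 45.1
gripper_force: 0.0
(array([ 0.33, -0.16,  8.97, -0.06]), array([491.3, 380.7, 107.2]), np.float64(172.0))
```

View pics/i.png

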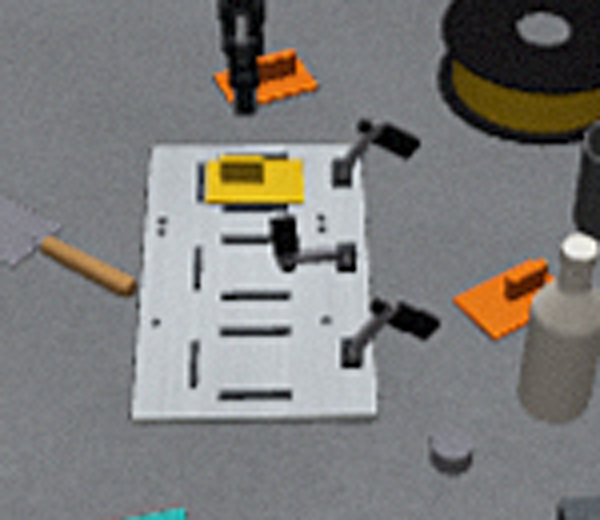

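Both fingers 1 and 3 are up, at (370–440, 310) and (360–415, 135). I pick up cover 3.

```bash
python3 -m inch '[[[0.3,-0.2,3,0],[0.3,-0.2,6,0],[0.3,-0.2,8,0],[0.3,-0.2,8.9,0],[0.3,-0.2,8.9,0],[0.3,-0.2,8.9,0],[0.3,-0.2,8.9,0],[0.3,-0.2,8.9,0]]]'; python3 -m inch '[[[0,0,0,0],[0,0,0,0],[0,0,0,0],[0,0,0,0],[0,0,0,0],[0,0,0,0],[0,0,-0.5,0],[0,0,-1,0]]]' 0; python3 -m inch '[[[0,0,-2,0],[0,0,-4,0],[0,0,-6,0],[0,0,-8,0],[0,0,-10,0],[0,0,-10,0],[0,0,-10,0],[0,0,-10,0]]]';python3 -c "
from h import *
im=get_image('top')
hsv=cv2.cvtColor(im,cv2.COLOR_BGR2HSV);m=cv2.morphologyEx((hsv[...,2]<60).astype(np.uint8),cv2.MORPH_OPEN,np.ones((9,9)));m|=((hsv[...,0]>18)&(hsv[...,0]<35)&(hsv[...,1]>120)).astype(np.uint8);m[:,:325]=0;m[:,435:]=0;m[:180]=0;m[255:]=0
for c in blobs(m): print(rect('top',c,20))
print(go(tray(-10,55),188.9,12.5))"
```

```text
clock: 17.35
eef_pos: [487.1, 380.1, 19.4]
tool_rot: [3.139, 0.002, 3.004]
force: [-1.1, -0.0, 0.8]
width: 44.8
gripper_force: 0.0
clock: 18.02
eef_pos: [485.4, 379.1, 27.9]
tool_rot: [-3.141, -0.001, 3.004]
force: [-0.0, -0.7, -0.8]
width: 8.9
gripper_force: 59.6
clock: 18.68
eef_pos: [485.3, 378.9, 127.4]
tool_rot: [-3.141, -0.001, 3.004]
force: [-0.1, -0.5, -0.2]
width: 8.5
gripper_force: 59.5
((497.6860656738281, -185.853759765625), (102.23320770263672, 193.40408325195312), 7.6506757736206055)
(array([ -6.76, -51.74,  11.44, -16.78]), array([485. , 378.8, 126.9]), np.float64(172.1))
```

The narrower mask is only the thin dark strip beside cover 1 being filtered out, so the tray is still in place. I carry cover 3 over.

```bash
python3 -m inch '[[[-0.2,-3,0,-1],[-0.4,-6,0,-3],[-0.8,-10,0,-6],[-1.2,-14,0,-9],[-1.7,-18,0,-12],[-2.2,-22,0,-15],[-2.7,-26,0,-16.8],[-3.2,-30,0,-16.8]]]';  python3 -c "
from h import *
print(go(tray(-11,55),188.9,12.5),sensors.read_state()['width'])"
```

```text
clock: 19.4
eef_pos: [475.2, 75.9, 126.9]
tool_rot: [3.141, -0.002, -2.984]
force: [1.4, -0.1, -0.2]
width: 8.6
gripper_force: 59.6
(array([  2.95, -21.71,  11.44,   0.12]), array([475.2,  75.9, 126.9]), np.float64(-171.0)) 8.606986224083961
```

```bash
python3 -m inch '[[[0.5,-3.5,0,0],[1,-7,0,0],[1.5,-10.5,0,0],[2,-14,0,0],[2.4,-17.5,0,0],[2.95,-21,0,0],[2.95,-21.7,2,0],[2.95,-21.7,3,0]]]'; python3 -m inch '[[[0,0,0.5,0],[0,0,0.5,0],[0,0,0.5,0]]]'; python3 -c "
from h import *
ims=[get_image(n) for n in('side','top')]
cv2.imwrite('pics/j.png',np.hstack([cv2.resize(ims[0][220:340,260:380],(400,400),interpolation=2),cv2.resize(ims[1][150:270,325:445],(400,400),interpolation=2)]))
print(go(tray(-11,55),188.9,12.5),sensors.read_state()['width'])"
```

```text
clock: 20.07
eef_pos: [479.5, -145.0, 96.0]
tool_rot: [-3.141, -0.002, -2.993]
force: [-0.6, 0.3, -0.1]
width: 8.4
gripper_force: 59.6
clock: 20.32
eef_pos: [480.6, -139.0, 92.5]
tool_rot: [3.14, -0.001, -2.983]
force: [-1.3, -0.1, 0.1]
width: 8.8
gripper_force: 59.6
(array([ 0.18, -0.34,  8.07,  0.17]), array([ 481.3, -139.5,   93.2]), np.float64(-170.9)) 8.461533988454693
```

View pics/j.png

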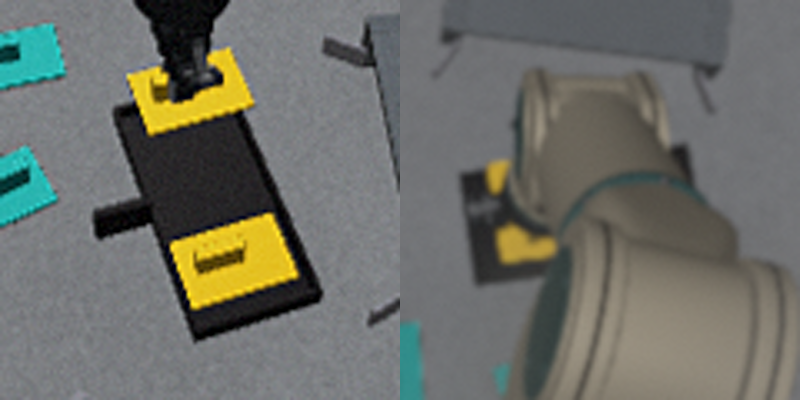

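The tray has not moved and cover 3 is level, so I lower it.

```bash
python3 -m inch '[[[0.18,-0.3,0.5,0.2],[0.18,-0.3,2,0.2],[0.18,-0.3,4,0.2],[0.18,-0.3,6,0.2],[0.18,-0.3,7.2,0.2],[0.18,-0.3,7.8,0.2],[0.18,-0.3,7.8,0.2],[0.18,-0.3,7.8,0.2]]]'; python3 -m inch '[[[0,0,0,0],[0,0,0,0]]]';  python3 -c "
from h import *
print(go(tray(-11,55),188.9,12.5),sensors.read_state()['width'])"
```

```text
clock: 21.08
eef_pos: [479.7, -144.3, 15.1]
tool_rot: [-3.142, 0.0, -2.989]
force: [0.4, 0.3, -0.4]
width: 8.5
gripper_force: 59.6
clock: 21.25
eef_pos: [480.2, -144.5, 15.8]
tool_rot: [-3.141, 0.002, -2.989]
force: [0.3, -0.1, -0.6]
width: 9.0
gripper_force: 59.6
(array([-0.01,  0.14,  0.33, -0.18]), array([ 480.2, -144.5,   15.8]), np.float64(-171.3)) 9.049930117401681
```

```bash
python3 -m inch '[[[0,0.1,0.15,0],[0,0.1,0.3,0],[0,0.1,0.3,0],[0,0.1,0.3,0]]]'; python3 -m inch '[[[0,0,0,0],[0,0,0,0],[0,0,0,0],[0,0,0,0],[0,0,-2,0],[0,0,-5,0],[0,0,-8,0],[0,0,-10,0]]]' 3; python3 -m inch '[[[0,4,0,0],[0,8,0,0],[0,12,0,0],[0,16,0,0],[0,20,0,0],[0,20,0,0],[0,20,0,0],[0,20,0,0]]]' 6; python3 -c "
from h import *
ims=[get_image(n) for n in('side','top')];im=ims[1]
cv2.imwrite('pics/k.png',np.hstack([cv2.resize(ims[0][200:340,260:400],(400,400),interpolation=2),cv2.resize(ims[1][110:270,325:445],(450,600),interpolation=2)[:400]]))
hsv=cv2.cvtColor(im,cv2.COLOR_BGR2HSV);m=((hsv[...,2]<60)|((hsv[...,0]>18)&(hsv[...,0]<35)&(hsv[...,1]>120))).astype(np.uint8);m=cv2.morphologyEx(cv2.morphologyEx(m,cv2.MORPH_CLOSE,np.ones((5,5))),cv2.MORPH_OPEN,np.ones((9,9)));m[:,:325]=0;m[:,435:]=0;m[:180]=0;m[255:]=0
for c in blobs(m): print(rect('top',c,20))
print(go(tray(-86,0),188.9,12))"
```

```text
clock: 21.58
eef_pos: [479.9, -143.3, 12.7]
tool_rot: [-3.141, 0.001, -2.989]
force: [-0.1, -0.1, 5.8]
width: 8.7
gripper_force: 60.6
clock: 22.25
eef_pos: [479.9, -143.5, 113.9]
tool_rot: [-3.141, 0.002, -2.989]
force: [0.4, -0.0, 0.0]
width: 29.9
gripper_force: 0.0
clock: 22.92
eef_pos: [449.0, 54.0, 111.8]
tool_rot: [-3.141, -0.0, -2.989]
force: [0.1, 0.4, -0.6]
width: 60.1
gripper_force: 0.0
((499.39703369140625, -195.35015869140625), (103.3720474243164, 212.34262084960938), 8.753933906555176)
(array([  7.32, -25.36,   9.98,  -0.34]), array([449.2,  52.6, 111.8]), np.float64(-171.4))
```

View pics/k.png

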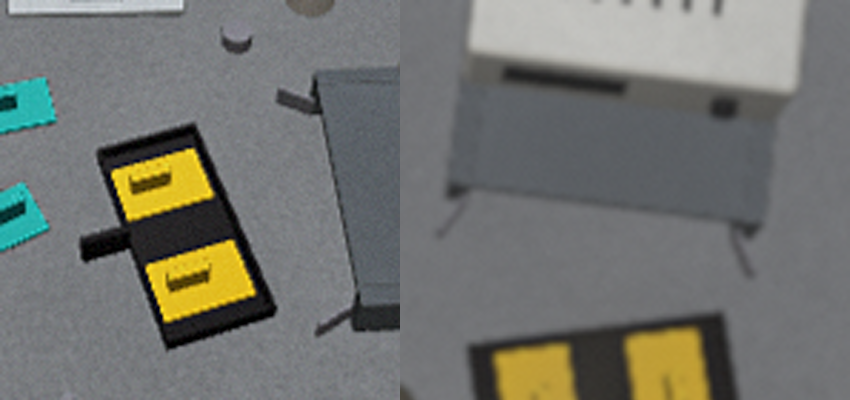

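Both covers lie flat in the tray. In the side crop the deck's front corners are at (313,72) and (357,305). From these I fit the dryer mouth using both views.

```bash
python3 -c "
from h import *
for a,b,n in ((ray('side',(369.5,225.2),55),ray('side',(385,306.8),55),'side'),(ray('top',(337.8,159.9),55),ray('top',(421.8,169.7),55),'top')):
    d=(a-b)[:2];print(n,a.round(),b.round(),np.linalg.norm(d).round(1),np.degrees(np.arctan2(-d[0],d[1])),((a+b)/2)[:2].round(1))
"
```

```text
side [662. -61.  55.] [ 632. -319.   55.] 259.6 -6.698841745393637 [ 647.2 -189.7]
top [659. -62.  55.] [ 635. -321.   55.] 260.4 -5.368029536881657 [ 647.1 -191.6]
```

```bash
python3 -m inch '[[[1,-3.5,0,0],[2,-7,0,0],[3,-10.5,0,0],[4,-14,0,0],[5,-17.5,0,0],[6,-21,0,0],[7.3,-24.5,0,-0.3],[7.3,-25.4,0,-0.3]]]'; python3 -m inch '[[[0,0,2,0],[0,0,4,0],[0,0,4,0],[0,0,4,0],[0,0,4,0]]]'; python3 -c "
from h import *
im=get_image('top')
hsv=cv2.cvtColor(im,cv2.COLOR_BGR2HSV)
s=get_image('side');h2=cv2.cvtColor(s,cv2.COLOR_BGR2HSV);m=((h2[...,0]>18)&(h2[...,0]<35)&(h2[...,1]>120));m[:220]=0;m[345:]=0;m[:,:250]=0
for c in blobs(m): print(rect('side',c,9))
print(go(tray(-86,0),188.9,12),tray(0,55),tray(0,-55))"
```

```text
clock: 23.68
eef_pos: [411.6, -216.5, 111.6]
tool_rot: [-3.138, -0.003, -2.997]
force: [-0.5, -0.2, 0.7]
width: 60.2
gripper_force: 0.0
clock: 24.1
eef_pos: [415.4, -208.2, 72.4]
tool_rot: [-3.141, 0.0, -2.985]
force: [0.4, -0.1, -0.2]
width: 59.9
gripper_force: 0.0
((506.8949890136719, -247.55955505371094), (92.36076354980469, 63.211448669433594), 8.955994606018066)
((490.9015197753906, -137.881591796875), (90.3895492553711, 64.43902587890625), 9.302124977111816)
(array([ 0.16, -0.08,  6.08,  0.11]), array([ 416. , -208.1,   72.8]), np.float64(-171.0)) [ 490.99092875 -141.46220738] [ 508.00907125 -250.13779262]
```

```bash
python3 -m inch '[[[0.15,0,2,0],[0.15,0,4,0],[0.15,0,5.5,0],[0.15,0,6,0],[0.15,0,6,0],[0.15,0,6,0]]]'; python3 -m inch '[[[0,0,0,0],[0,0,0,0],[0,0,0,0],[0,0,0,0],[0,0,0,0],[0,0,0,0],[0,0,0,0]]]' 0; python3 -c "
from h import *
print(go((469,-171.8),173.9,12))"
```

```text
clock: 24.7
eef_pos: [414.4, -208.1, 12.4]
tool_rot: [-3.141, 0.001, -2.984]
force: [0.2, -0.8, 0.3]
width: 60.2
gripper_force: 0.0
clock: 25.28
eef_pos: [414.3, -208.4, 12.5]
tool_rot: [-3.141, 0.001, -2.986]
force: [-0.5, 1.2, 5.9]
width: 8.9
gripper_force: 60.0
(array([-5.97,  2.76,  0.05, 15.04]), array([ 414.3, -208.4,   12.5]), np.float64(-171.1))
```

```bash
python3 -m inch '[[[-0.4,0.2,0,1],[-0.8,0.4,0,2],[-1.3,0.6,0,3.5],[-1.8,0.8,0,5],[-2.3,1.1,0,6.5],[-2.8,1.3,0,8],[-3.4,1.6,0,9.5],[-3.4,1.6,0,9.5]]]'; python3 -m inch '[[[-0.3,0,0,0.5],[-0.7,0.2,0,1.5],[-1.2,0.4,0,2.5],[-1.7,0.6,0,4],[-2.2,0.8,0,5],[-2.7,0.8,0,5.5],[-2.7,0.8,0,5.5],[-2.7,0.8,0,5.5]]]'; python3 -c "
from h import *
s=get_image('side');cv2.imwrite('pics/l.png',s[200:340,240:480]);h2=cv2.cvtColor(s,cv2.COLOR_BGR2HSV);m=((h2[...,0]>18)&(h2[...,0]<35)&(h2[...,1]>120));m[:200]=0;m[345:]=0;m[:,:250]=0
for c in blobs(m): print(rect('side',c,9))
print(go((469,-171.8),173.9,12),sensors.read_state()['width'])"
```

```text
clock: 25.95
eef_pos: [443.2, -187.0, 12.6]
tool_rot: [-3.141, -0.004, 3.131]
force: [-5.3, 0.1, 10.9]
width: 9.2
gripper_force: 60.8
clock: 26.62
eef_pos: [468.7, -179.3, 12.5]
tool_rot: [-3.14, -0.006, 3.036]
force: [-7.0, 0.3, 12.2]
width: 8.9
gripper_force: 61.0
((547.25439453125, -240.32359313964844), (64.50025939941406, 92.2680892944336), 83.84716796875)
((559.180908203125, -130.0134735107422), (64.62317657470703, 92.47494506835938), 84.1665267944336)
(array([0.05, 0.74, 0.05, 0.07]), array([ 468.7, -179.2,   12.5]), np.float64(174.0)) 9.09589912111994
```

```bash
python3 -m inch '[[[0,0.3,0,0],[-0.5,0.7,0,0],[-1.4,0.7,0,0],[-2.3,0.7,0,0],[-3.2,0.7,0,0],[-4.1,0.7,0,0],[-5,0.7,0,0],[-6,0.7,0,0]]]';python3 -m inch '[[[-0.9,0,0,0],[-1.8,0,0,0],[-2.7,0,0,0],[-3.6,0,0,0],[-4.5,0,0,0],[-5.2,0,0,0],[-6,0,0,0],[-6,0,0,0]]]'; python3 -c "
from h import *
s=get_image('side');cv2.imwrite('pics/m.png',cv2.resize(s[200:340,240:480],None,fx=3.3,fy=3.3,interpolation=2))
print(go((618.2,-187.7),173.9,12),sensors.read_state()['width'])"
```

```text
clock: 27.33
eef_pos: [527.3, -178.6, 12.5]
tool_rot: [-3.14, -0.01, 3.036]
force: [-9.7, 0.7, 13.5]
width: 8.8
gripper_force: 61.6
clock: 28.0
eef_pos: [591.4, -184.9, 12.5]
tool_rot: [-3.141, -0.002, 3.037]
force: [-3.0, -0.3, 6.4]
width: 9.4
gripper_force: 60.2
(array([-2.7 , -0.  ,  0.05,  0.11]), array([ 591.4, -184.9,   12.5]), np.float64(174.0)) 8.609341634648585
```

View pics/m.png

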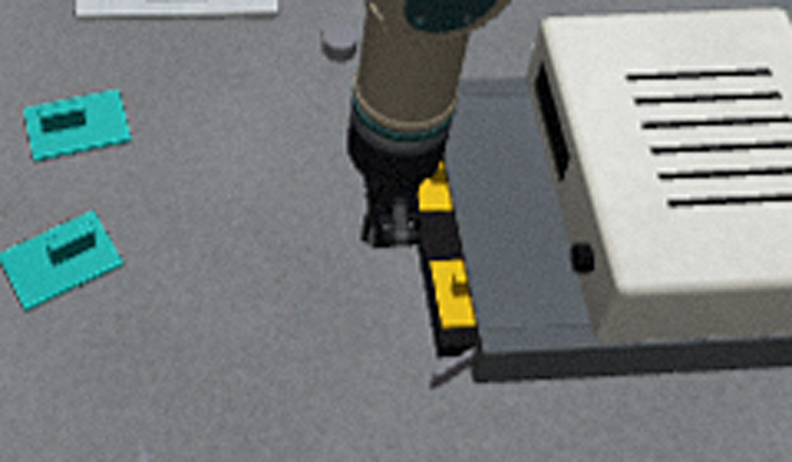

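The tray is about 30 mm short of home and between the guides. I push on gently until it touches the back wall.

```bash
python3 -m inch '[[[-0.5,0,0,0],[-1,0,0,0],[-1.5,0,0,0],[-2,0,0,0],[-2.3,0,0,0],[-2.3,0,0,0]]]';python3 -m inch '[[[-0.15,0,0,0],[-0.3,0,0,0],[-0.3,0,0,0],[-0.3,0,0,0]]]';python3 -m inch '[[[-0.15,0,0,0],[-0.3,0,0,0],[-0.3,0,0,0],[-0.3,0,0,0]]]'; python3 -c "
from h import *
print(go((618.2,-187.7),173.9,12),sensors.read_state()['force'])"
```

```text
clock: 28.55
eef_pos: [612.8, -187.2, 12.6]
tool_rot: [-3.141, -0.005, 3.037]
force: [-6.4, 0.7, 9.3]
width: 8.9
gripper_force: 60.5
clock: 28.88
eef_pos: [614.9, -187.4, 12.6]
tool_rot: [-3.141, -0.006, 3.037]
force: [-7.7, 0.7, 10.4]
width: 9.0
gripper_force: 60.7
clock: 29.22
eef_pos: [617.9, -187.8, 12.6]
tool_rot: [-3.141, -0.006, 3.037]
force: [-7.4, 0.4, 11.5]
width: 9.1
gripper_force: 60.7
(array([-0.03,  0.01,  0.06,  0.1 ]), array([ 617.9, -187.8,   12.6]), np.float64(174.0)) [-7.38294162  0.42114995 11.50894547]
```

```bash
python3 -m inch '[[[-0.15,0,0,0],[-0.3,0,0,0],[-0.3,0,0,0],[-0.3,0,0,0]]]';python3 -m inch '[[[-0.1,0,0,0],[-0.2,0,0,0],[-0.2,0,0,0],[-0.2,0,0,0]]]'
```

```text
clock: 29.55
eef_pos: [619.7, -187.9, 12.6]
tool_rot: [-3.141, -0.008, 3.037]
force: [-10.6, 2.3, 14.2]
width: 8.8
gripper_force: 61.1
clock: 29.88
eef_pos: [619.6, -187.9, 12.6]
tool_rot: [-3.141, -0.013, 3.037]
force: [-15.0, 1.7, 18.4]
width: 9.2
gripper_force: 61.8
```

```bash
python3 -m inch '[[[-0.15,0,0,0],[-0.3,0,0,0],[-0.3,0,0,0],[-0.3,0,0,0]]]';python3 -m inch '[[[0,0,0,0],[0,0,0,0],[0,0,0,0],[0,0,0,0],[0,0,0,0],[0,0,-2,0],[0,0,-5,0],[0,0,-9,0]]]' 4; python3 -m inch '[[[0,0,-1.5,0],[0,0,-3,0],[0,0,-3,0]]]'; python3 -c "
from h import *
print(go(fix(125,-115),172.1,43))"
```

```text
clock: 30.22
eef_pos: [619.6, -187.8, 12.5]
tool_rot: [-3.141, -0.019, 3.037]
force: [-21.7, 3.8, 23.1]
width: 8.5
gripper_force: 62.7
clock: 30.88
eef_pos: [626.8, -188.0, 99.9]
tool_rot: [3.14, -0.006, 3.038]
force: [0.6, 0.0, 0.2]
width: 39.8
gripper_force: 0.0
clock: 31.13
eef_pos: [631.5, -189.0, 135.5]
tool_rot: [-3.141, 0.007, 3.037]
force: [0.8, 0.9, 0.0]
width: 40.4
gripper_force: 0.0
(array([ 7.5 , 31.61,  9.25,  1.91]), array([ 631.5, -189. ,  135.5]), np.float64(174.0))
```

```bash
python3 -m inch '[[[3,3,0,0],[5,7,0,0],[7,11,0,0],[8,15,0,0],[8,19,0,1.9],[8,23,0,1.9],[8,27,0,1.9],[7.5,31,0,1.9]]]' 4.5; python3 -m inch '[[[0,0.6,0,0],[0,0.6,0,0],[0,0.6,0,0]]]'; python3 -c "
from h import *
im=get_image('side');cv2.imwrite('pics/n.png',im)
print(go(fix(122,-115)-[0,1],172.1,44))"
```

```text
clock: 31.8
eef_pos: [585.1, 129.6, 130.7]
tool_rot: [-3.141, -0.003, 3.005]
force: [1.8, -1.2, -0.6]
width: 44.6
gripper_force: 0.0
clock: 32.05
eef_pos: [586.8, 133.3, 130.6]
tool_rot: [-3.14, -0.002, 3.005]
force: [-0.5, -1.1, 1.1]
width: 45.0
gripper_force: 0.0
(array([ 0.01,  0.1 ,  8.68, -0.05]), array([586.9, 131.7, 130.8]), np.float64(172.1))
```

```bash
python3 -m inch '[[[0,0.1,3,0],[0,0.1,6,0],[0,0.1,8,0],[0,0.1,8.6,0],[0,0.1,8.6,0],[0,0.1,8.6,0],[0,0.1,8.6,0]]]'; python3 -m inch '[[[0,0,0,0],[0,0,0,0],[0,0,0,0],[0,0,0,0],[0,0,0,0],[0,0,0,0],[0,0,0,0]]]' 0
```

```text
clock: 32.68
eef_pos: [588.8, 134.0, 47.3]
tool_rot: [3.141, 0.002, 3.003]
force: [-0.2, 0.3, 0.0]
width: 44.9
gripper_force: 0.0
clock: 33.27
eef_pos: [588.1, 132.6, 47.0]
tool_rot: [-3.139, 0.001, 3.003]
force: [-0.7, -3.6, 5.8]
width: 9.4
gripper_force: 60.8
```

Gripped at 9.4 mm. I run the arc in reverse.

```bash
python3 -m inch '[[[0.31,0,-0.34,0],[0.86,0,-0.83,0],[1.47,0,-1.24,0],[2.13,0,-1.57,0],[2.83,0,-1.82,0],[3.55,0,-1.97,0],[4.29,0,-2.02,0],[5.03,0,-1.98,0]]]'; python3 -m inch '[[[0.72,0,0.14,0],[1.43,0,0.37,0],[2.09,0,0.7,0],[2.71,0,1.1,0],[3.27,0,1.59,0],[3.76,0,2.14,0],[4.17,0,2.75,0],[4.4,0,3.2,0]]]'; python3 -m inch '[[[0,0,0,0],[0,0,0,0],[0,0,0,0],[0,0,0,0],[0,0,0,0],[0,0,-3,0],[0,0,-6,0],[0,0,-9,0]]]' 4.5;python3 -c "
from h import *
print(go(fix(122,115)-[0,1],172.1,44))"
```

```text
clock: 33.93
eef_pos: [542.5, 139.0, 67.0]
tool_rot: [3.141, 0.009, 3.002]
force: [8.2, -6.8, -0.6]
width: 8.5
gripper_force: 58.8
clock: 34.6
eef_pos: [493.6, 145.8, 34.6]
tool_rot: [-3.139, -0.0, 3.003]
force: [-4.9, -3.2, 5.2]
width: 8.9
gripper_force: 77.8
clock: 35.27
eef_pos: [493.7, 147.5, 124.4]
tool_rot: [-3.141, -0.001, 3.004]
force: [0.7, 0.8, 1.2]
width: 44.9
gripper_force: 0.0
(array([-9.45, 22.8 ,  8.04,  0.04]), array([493.7, 147.5, 124.4]), np.float64(172.1))
```

```bash
python3 -m inch '[[[-1.5,3.7,0,0],[-3,7.4,0,0],[-4.5,11,0,0],[-6.1,14.7,0,0],[-7.6,18.4,0,0],[-9.4,22,0,0],[-9.45,22.8,0,0],[-9.45,22.8,0,0]]]'; python3 -m inch '[[[0,0,0,0],[0,0,0,0]]]'; python3 -c "
from h import *
print(go(fix(122,115)-[0,1],172.1,44))"
```

```text
clock: 35.93
eef_pos: [618.6, 364.7, 123.0]
tool_rot: [3.138, -0.001, 3.008]
force: [-0.1, 0.7, -0.2]
width: 45.0
gripper_force: 0.0
clock: 36.1
eef_pos: [618.6, 358.0, 123.3]
tool_rot: [-3.139, -0.001, 3.003]
force: [0.3, -0.2, -0.7]
width: 44.6
gripper_force: 0.0
(array([ 0.04,  0.24,  7.93, -0.04]), array([618.6, 358. , 123.3]), np.float64(172.1))
```

```bash
python3 -m inch '[[[0,0.2,3,0],[0,0.2,6,0],[0,0.2,7.4,0],[0,0.2,7.7,0],[0,0.2,7.7,0],[0,0.2,7.7,0],[0,0.2,7.7,0]]]'; python3 -m inch '[[[0,0,0,0],[0,0,0,0],[0,0,0,0],[0,0,0,0],[0,0,0,0],[0,0,0,0],[0,0,0,0]]]' 0
```

```text
clock: 36.68
eef_pos: [620.6, 362.8, 48.7]
tool_rot: [3.14, 0.002, 3.004]
force: [0.7, 0.1, 0.9]
width: 45.0
gripper_force: 0.0
clock: 37.27
eef_pos: [619.8, 360.4, 47.7]
tool_rot: [-3.139, 0.0, 3.003]
force: [-1.3, -3.5, 5.7]
width: 9.1
gripper_force: 60.4
```

```bash
python3 -m inch '[[[0.31,0,-0.34,0],[0.86,0,-0.83,0],[1.47,0,-1.24,0],[2.13,0,-1.57,0],[2.83,0,-1.82,0],[3.55,0,-1.97,0],[4.29,0,-2.02,0],[5.03,0,-1.98,0]]]'; python3 -m inch '[[[0.72,0,0.14,0],[1.43,0,0.37,0],[2.09,0,0.7,0],[2.71,0,1.1,0],[3.27,0,1.59,0],[3.76,0,2.14,0],[4.17,0,2.75,0],[4.4,0,3.2,0]]]'; python3 -m inch '[[[0,0,0,0],[0,0,0,0],[0,0,0,0],[0,0,0,0],[0,0,0,0],[0,0,-3,0],[0,0,-6,0],[0,0,-10,0]]]' 4.5; python3 -m inch '[[[2,3,-3,0],[4,6,-6,0],[6,9,-8,0],[6,12,-8,0],[6,15,-8,0],[6,18,-8,0],[6,18,-8,0],[6,18,-8,0]]]'; python3 -c "
from h import *
s=get_image('side');t=get_image('top')
cv2.imwrite('pics/o.png',np.hstack([cv2.resize(s[120:340,240:400],(400,550),interpolation=2),cv2.resize(t[140:265,175:300],(400,400),interpolation=2)[:, :] if 0 else cv2.resize(t[130:270,330:432],(400,550),interpolation=2)]))"
```

```text
clock: 37.93
eef_pos: [574.1, 366.8, 67.4]
tool_rot: [-3.141, 0.008, 3.002]
force: [8.9, -4.3, -1.8]
width: 8.7
gripper_force: 58.6
clock: 38.6
eef_pos: [524.6, 373.7, 35.5]
tool_rot: [-3.139, -0.001, 3.004]
force: [-4.1, -5.6, 3.0]
width: 9.0
gripper_force: 76.7
clock: 39.27
eef_pos: [524.6, 374.3, 133.4]
tool_rot: [-3.138, -0.004, 3.004]
force: [0.5, -0.4, 0.3]
width: 45.2
gripper_force: 0.0
clock: 39.93
eef_pos: [489.8, 563.5, 213.6]
tool_rot: [3.141, -0.001, 3.007]
force: [-0.3, -0.3, 0.3]
width: 45.0
gripper_force: 0.0
```

View pics/o.png

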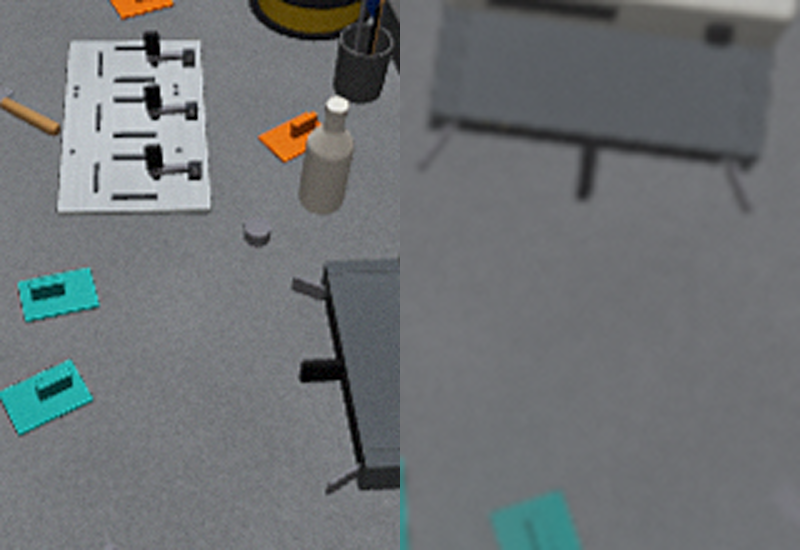

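```bash
python3 -c "
from h import *
print(ray('top',(376.7,180.3),35),ray('side',(240+301/2.5,120+370/2.5),30))"
```

```text
[ 602.47460827 -185.00397197   35.        ] [ 605.66146246 -184.26367888   30.        ]
```

The handle tip sits at x ≈ 604 mm, which is what a fully home tray gives, and the push met a hard stop. All three fingers are down, so I hand the job in.

```bash
python3 -c "
from cell import order
print(order.finish_job())"
```

```text
the job is handed in; nothing more can be done
None
```

The job is handed in at about 40 s on the robot's clock: both covers present (1 and 3; seat 2 was empty) were laid flat, rib up, in the tray, the tray is pushed home against the bay's back wall, and all three fingers are down.

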